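Shim the short kiln prop and hold the shelf down on it

TASK

The kiln shelf on the hearth needs a spacer on top of the one corner prop that is short enough to take it. Tip the tub's lid up by its lug with the back edge still on the rim, lift it off and lay it the same way up flat on the bench; take out the thinner bar (leave the thick one in the tub), slide it level into the gap between the prop and the shelf until it lies centrally across the prop's top, and let go of it. Then press that corner of the shelf firmly down so that it sits flush on the spacer, and finish while still holding it pressed there so that it can be checked for rocking; do not rock the shelf down onto the bare prop, shift the props or disturb the vases.

Things in the scene. Friction and masses are not known exactly. Their poses are not given: they have to be found in the camera images.
- hearth: Fixed kiln hearth, a low brick slab 340 x 340 x 45 mm in a steel tray. Origin: centre of its underside, on the bench; z up. Its x axis runs away from the robot, y to the robot's left, both turned by the hearth's yaw (up to 0.15 rad). The props and shelf stand square to it.
- shelf: Loose cordierite kiln shelf, a flat plate 200 (x) x 240 (y) x 10 mm, 0.9 kg. Origin: centre of its underside, which is 64 mm above the hearth's top (109 mm above the bench). It rests on three 64 mm props (two at its near corners, one in the middle 40 mm beyond its centre), so its two far corners overhang; a push of about 6 N downward over a far corner prop begins to rock that corner down (more with a heavier vase).
- prop_short: Loose round kiln prop, 38 mm diameter, 49.5 mm tall, under one of the shelf's two far corners (left or right, it varies); prop centre 22 mm inside the far edge and 22 mm inside the side edge of the shelf. Origin: centre of its foot, on the hearth. The gap above it is 14.5 mm: wide enough for the 12 mm spacer, which leaves 2.5 mm that closes when the corner is pressed down. The side and the far side of the corner are open: nothing stands there.
- prop_slightly_short: Loose round kiln prop, 38 mm diameter, 60 mm tall, under the shelf's other far corner. Origin: centre of its foot. The gap above it is only 4 mm: no spacer goes in. Leave it.
- prop_near_left: Loose round prop, 38 mm diameter, 64 mm tall, carrying the shelf's near left corner. Origin: centre of its foot.
- prop_near_right: Loose round prop, 38 mm diameter, 64 mm tall, carrying the shelf's near right corner. Origin: centre of its foot.
- prop_middle: Loose round prop, 38 mm diameter, 64 mm tall, carrying the shelf on its middle line, 40 mm beyond the shelf's centre. Origin: centre of its foot.
- vase: Grey cast vase standing on the near half of the shelf, 80 mm diameter, 82 mm high, about 0.2 kg. Origin: centre of its foot. Leave it standing.
- tub: Fixed open plastic tub, outside 180 (x) x 170 (y) x 50 mm high, walls and floor 4 mm. Origin: centre of its underside, on the bench. Its x axis points away from the robot, turned by up to 0.25 rad. A strip of clear bench as wide as the tub and at least 280 mm long lies beyond it (straight away from the robot, +x).
- tub_back (a point): Middle of the top of the tub's back rim (the side away from the robot), 50 mm above the bench.
- lid: Loose plastic lid of the tub, 0.2 kg: a plate 190 x 180 x 6 mm resting on the rim, with a plug 162 x 152 x 8 mm below it that sits inside the rim with about 5 mm of play. Origin: centre of the plug's underside, 42 mm above the bench when seated, 0 when laid on the bench; x and y as the tub's. Nothing hinges it.
- lid_lug (a point): Middle of the upright lug on the lid's edge nearest the robot, 36 mm wide (along the lid's y), 14 mm thick (x), 28 mm tall. It lies 74 mm from the lid's centre towards -x and 28 mm above the lid's origin; the plate's top is 14 mm below this point.
- lid_back (a point): Middle of the lid's back edge, on the underside of the plate, 90 mm from the lid's centre towards +x. Seated, it lies at tub_back.
- spacer: The spacer: loose ceramic kiln bar 120 (x, its length) x 24 (y) x 12 mm thick with half-round ends, 60 g, lying flat on the tub's floor (underside 4 mm above the bench) along the tub's x axis, on its left or right half. Origin: centre of its underside. Both ends are alike. It starts under the lid.
- thick_bar: A second bar in the tub, 120 x 24 x 24 mm, 120 g, parallel to the spacer about 60 mm from it (centre to centre): too thick for any gap. Origin: centre of its underside. Leave it in the tub.
- pink_vase: Small pink vase on the bench left of the tub, 72 mm diameter, 88 mm high. Origin: centre of its foot. Leave it alone.
Things that resemble listed ones, but are neither listed nor needed, are in the scene too. Leave any green look-alike of the vase alone.

How it is judged:
On the way, in this order (a step that is already met when the one before it is completed fails the run):
1. the lid is tipped up by its lug side, its back edge still on the tub's rim (angle between lid's own z axis and vertical above 0.15 rad and distance between lid_back and tub_back below 0.02 m), for 0.05 s.
2. the lid lies flat on the bench, clear of the tub (height (world z) of lid below 0.012 m and angle between lid's own z axis and vertical below 0.1 rad and horizontal distance between lid and tub above 0.15 m and contact force between the fingers and lid below 0.3 N), for 0.2 s.
3. the spacer lies across the short prop's top, under the shelf, let go (x of prop_short in the frame of spacer between -0.03 and 0.03 m and y of prop_short in the frame of spacer between -0.012 and 0.012 m and z of spacer in the frame of prop_short between 0.046 and 0.053 m and contact force between the fingers and spacer below 0.3 N), for 0.2 s.
At the end, for the whole second after the job is handed in: Spacer flat on the short prop, centred within 30 mm lengthwise and 12 mm crosswise, let go; robot pushing the shelf (over 3 N) so that it bears on spacer and prop with over 2 N, shelf tilt under 0.06 rad; lid flat on the bench 150 mm or more from the tub's centre; vase upright, thick bar in tub (all of step 3 and contact force between shelf and spacer above 2 N and contact force between spacer and prop_short above 2 N and contact force between any of the fingers, the arm and shelf above 3 N and angle between shelf's own z axis and vertical below 0.06 rad and linear speed of spacer below 0.02 m/s and height (world z) of lid below 0.012 m and angle between lid's own z axis and vertical below 0.1 rad and horizontal distance between lid and tub above 0.15 m and angle between vase's own z axis and vertical below 0.15 rad and horizontal distance between thick_bar and tub below 0.07 m); the arm keeps its last pose, push and grip.
It fails at once if the shelf is rocked down off its props (tilt over 0.07 rad) or dragged more than 15 mm (angle between shelf's own z axis and vertical above 0.07 rad or distance of shelf from where it was at the start of the episode above 0.015 m).
It fails at once if a prop is shifted by more than 15 mm (distance of any of prop_near_left, prop_near_right, prop_middle, prop_slightly_short, prop_short from where it was at the start of the episode above 0.015 m).
It fails at once if a vase is tipped or shifted by more than 30 mm (angle between any of vase, pink_vase's own z axis and vertical above 0.35 rad or distance of any of vase, pink_vase from where it was at the start of the episode above 0.03 m).
It also fails if it takes over 67 s, if anything falls off the work surface, if the arm or the gripper's body presses on something with over 40 N, if the wrist force passes 120 N, or if a joint passes its speed limit or range.

ROBOT

A 6-joint arm with a two-finger parallel gripper is mounted at the origin on the work surface. World frame = base frame: x ahead of the robot, y to its left, z up, the work surface at z = 0. Lengths are in m, angles in rad, forces in N, time in s.
With the tool pointing down it reaches from about 0.35 to 1 m from the base axis. Payload 7.1 kg.
Tool frame: the origin (TCP) lies on the centre line of the jaws, within the pads' length; the fingertips stand 8 mm ahead of it and the grasp point (between the pads) lies 11 mm behind it; z points along the fingers, y is the line along which they close (so a half turn about z gives the same grasp; the last joint's range is limited). The gripper opens to 85 mm and grips with 20 to 120 N. Pads are 22 mm wide; open, the fingers measure 114 mm over their backs; the gripper's body (76 mm by 85 mm) begins 54 mm behind the grasp point. The pads swing forward as they close: fully open they stand 13 mm farther back than shut.
Start: joints at [-1.209, 0.423, 1.63, -0, 1.089, -0.019], TCP at [0.232, -0.58, 0.212] pointing down, gripper open.
Joint ranges: [-3, 3], [-0.9, 2.11], [0.09, 2.58], [-1.31, 4.45], [0.11, 2.69], [-2.54, 2.54]. Speed limits (rad/s): [2.39, 2.39, 3.01, 3.14, 3.14, 3.14].

INTERFACE

Orientations are given as a unit quaternion [x, y, z, w].
In Python, from cell import env gives the robot as it stands. The module is installed in compiled form; this text tells all that it offers.
- The arm moves only by the tool send_rows, never from a script. Its argument "commands" is a list of rows, each a list of 3 entries, a list of its own where there are three numbers: the opening in per cent of the stroke, from 0 (shut) to 100 (fully open), then the shift along the tool's x, y, z scaled (see below), then the turn about the tool's z scaled (see below). In form: [[hand, [tx, ty, tz], turn], ...]. A call has 1 to 5 rows; each row is the pose to reach, as a shift and turn from the pose commanded when the call began, along the tool's axes at that moment, turning the shorter way round; what a row does not reach only later rows make up. The controller multiplies each number of a shift by 25 cm and each number of a turn by 360 degrees. A row lasts 1/10 s, in which the tool goes at most 50 mm and 8.59 degrees, less where a joint would pass 70% of its speed; a pose out of reach is approached as far as the arm can. A call with a number of a shift or a turn outside -1 to 1 is refused whole. A call with a gripper value outside its range is refused whole. The fingers move at their own pace and stop on an object; "squeeze" is the grip in N (left out, the last holds). Time passes only in rows, so rows that repeat a pose let the fingers close. It gives the time, the measured TCP pose, the force, the opening and the grip force at its end, in the units of the state.
- env.get_obs(): the state, without advancing time (a new reading comes with each control period).
- env.camera(name): name is "scene" or "top"; returns the picture (400x640x3 uint8, blue, green, red); there is no depth.
- env.camera_model(name): a dict with "camera_matrix" (3x3 intrinsics, pixels), "k1" (the pictures are not rectified: a ray, as slopes to the right and down, at radius r is drawn at 1 + k1 r^2 times it, then the intrinsics apply), "view" (4x4, takes a point from world to camera coordinates). Camera axes: x right, y down, z forward; pixel columns grow to the right and rows downward; lengths in m; the calibration is good to about 2 mm. A picture is of the moment at which its call begins. camera_model takes no time and is no camera call.
- env.close_job(): hands the job in; it is judged then, once.
The state is a dict: "time": time; "joint_positions": joint angles; "qd": joint speeds; "effort": joint torques, N m; "eef_pos": TCP position; "tool_rot": TCP orientation; "force": force on the tool from outside, world axes, zero at the start; "wrist_torque": the same for the moment, N m; "opening": finger opening in m; "gripper_force": force on a finger pad.
Only numpy, scipy, OpenCV 4.12 (cv2) and the standard library are available. Lean on these libraries where they do the work, as an engineer would, in place of code of your own. Each camera call takes 0.05 s, during which the arm holds its last target. There are 200 camera calls.

## Working session

There is one attempt and no reset: what is moved stays moved. The work goes in short steps, Python scripts to look and compute and a tool call to move; the robot and the scene stay as the last step left them, time stands still between calls to the robot, and variables do not carry over. Pictures are saved under pics/ and viewed, at most 10 in all, crops included, and the job is handed in when it is done.

Besides the shell and the picture viewer there is one more tool, called after "Call:" as name([rows], argument=value, ...), one row to a line, values as JSON. send_rows: Moves the arm, as the interface text tells. Shifts and turns lie within -1 to 1; 1 stands for 25 cm of shift or 360 degrees of turn. Its arguments: {"type":"object","properties":{"commands":{"type":"array"},"squeeze":{"type":"number"}},"required":["commands"]}

```bash
mkdir -p pics; cat > h.py <<'E'
import numpy as np, cv2
from cell import env
from scipy.spatial.transform import Rotation as R
def model(n):
    m=env.camera_model(n); return np.array(m["camera_matrix"]),m["k1"],np.array(m["view"])
def ray(n,px):
    K,k,V=model(n)
    d=np.array([(px[0]-K[0,2])/K[0,0],(px[1]-K[1,2])/K[1,1]]); u=d.copy()
    for _ in range(20): u=d/(1+k*(u@u))
    Rm=V[:3,:3]; o=-Rm.T@V[:3,3]; v=Rm.T@np.array([u[0],u[1],1]); return o,v/np.linalg.norm(v)
def onz(n,px,z):
    o,v=ray(n,px); return o+v*(z-o[2])/v[2]
def proj(n,p):
    K,k,V=model(n); c=V[:3,:3]@np.array(p)+V[:3,3]; u=c[:2]/c[2]; u=u*(1+k*(u@u)); return K[0,0]*u[0]+K[0,2],K[1,1]*u[1]+K[1,2]
def tri(a,b):
    (o1,v1),(o2,v2)=a,b
    s=np.linalg.lstsq(np.c_[v1,-v2],o2-o1,rcond=None)[0]
    p,q=o1+s[0]*v1,o2+s[1]*v2; return (p+q)/2,np.linalg.norm(p-q)
def state():
    o=env.get_obs(); print("t",round(o["time"],2),"pos",np.round(o["eef_pos"],4),"euler zyx",np.round(R.from_quat(o["tool_rot"]).as_matrix(),3).tolist(),"F",np.round(o["force"],1),"op",round(float(o["opening"]),4),"q",np.round(o["joint_positions"],2)); return o
E
python3 - <<'E'
from h import *
state()
for n in("scene","top"):
    cv2.imwrite(f"pics/{n}0.png",env.camera(n)); K,k,V=model(n); print(n,K.tolist(),k,(-V[:3,:3].T@V[:3,3]).round(3),V[:3,:3].round(2).tolist())
E
```

```text
t 0.0 pos [ 0.2321 -0.5796  0.2108] euler zyx [[0.928, 0.372, -0.001], [0.372, -0.928, 0.002], [0.0, -0.002, -1.0]] F [-0.5  0.3  0.1] op 0.0857 q [-1.21  0.42  1.63  0.    1.09 -0.02]
scene [[393.77702545904106, 0.0, 326.82025361618224], [0.0, 393.77702545904106, 197.64794105019737], [0.0, 0.0, 1.0]] 0.004241272492911073 [1.016 0.829 0.728] [[-0.85, 0.52, 0.01], [0.3, 0.5, -0.81], [-0.43, -0.69, -0.58]]
top [[383.77035374859327, 0.0, 314.7353498919457], [0.0, 383.77035374859327, 202.79878709184013], [0.0, 0.0, 1.0]] -0.024648745772472225 [0.269 0.043 1.43 ] [[0.02, -1.0, -0.0], [-0.98, -0.02, -0.2], [0.2, 0.01, -0.98]]
```

View pics/scene0.png

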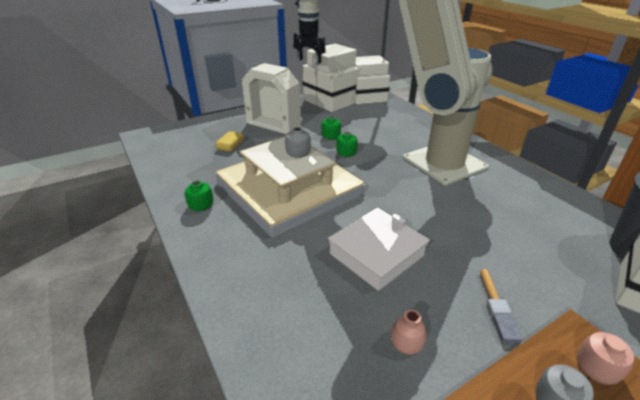

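View pics/top0.png

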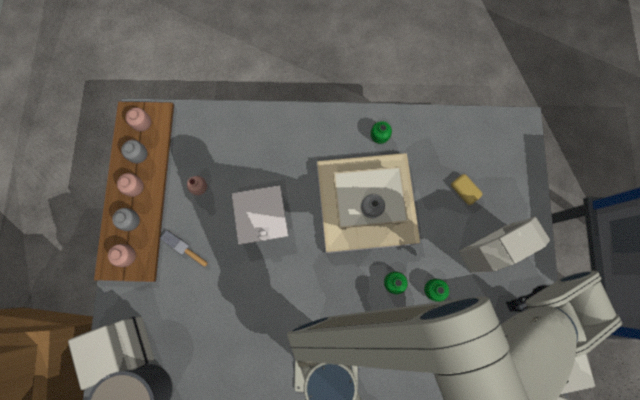

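The scene view shows the lid at about (378,245), with its lug at (398,220), and the shelf at about (290,160). In the top view the lid is at about (260,215), with the lug at (263,233), and the hearth spans (318–418, 152–251). Next I'll enlarge both and fit contours.

```bash
python3 - <<'E'
from h import *
s=cv2.imread("pics/scene0.png"); t=cv2.imread("pics/top0.png")
a=cv2.resize(s[120:240,210:370],(800,600),interpolation=cv2.INTER_CUBIC)
b=cv2.resize(t[140:260,220:425],None,fx=3.9,fy=3.9,interpolation=cv2.INTER_CUBIC)
cv2.imwrite("pics/a.png",a);cv2.imwrite("pics/b.png",b)
hsv=cv2.cvtColor(t,cv2.COLOR_BGR2HSV)
for p in [(260,205),(245,230),(258,230),(263,233),(350,185),(330,200),(300,215),(390,180),(360,160),(240,150)]: print(p,t[p[1],p[0]],hsv[p[1],p[0]])
E
```

```text
(260, 205) [137 139 144] [  9  12 144]
(245, 230) [135 136 142] [  4  13 142]
(258, 230) [129 131 136] [  9  13 136]
(263, 233) [196 199 205] [ 10  11 205]
(350, 185) [185 200 202] [ 26  21 202]
(330, 200) [108 132 143] [ 21  62 143]
(300, 215) [117 116 117] [150   2 117]
(390, 180) [171 186 190] [ 24  25 190]
(360, 160) [148 178 193] [ 20  59 193]
(240, 150) [114 115 111] [ 83   9 115]
```

View pics/a.png

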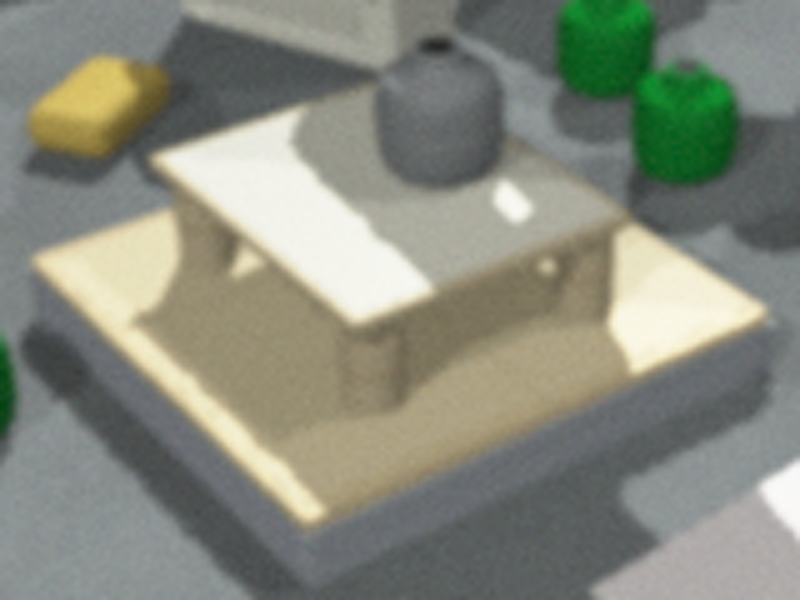

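View pics/b.png

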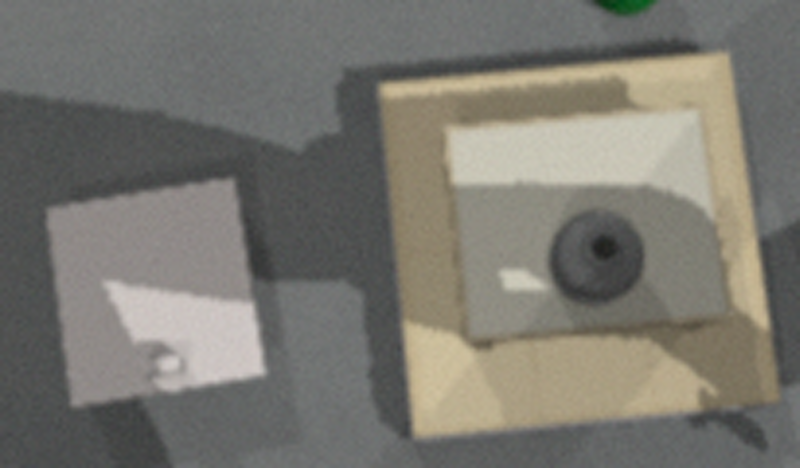

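Crop a shows the far-left shelf corner at about (355,322), the far-right at (152,160), and props under both. Crop b shows the lid corners at (47,208), (236,178), (265,375), (72,407), and the hearth top corners at (380,85), (728,52), (778,402), (412,438). I'll cast these points and predict where each prop's top should appear.

```bash
python3 - <<'E'
from h import *
f=lambda u:((u[0]+.5)/3.9-.5+220,(u[1]+.5)/3.9-.5+140)
def rect(c,z,name):
    P=np.array([onz("top",f(u),z) for u in c])[:,:2]
    L=[np.linalg.norm(P[i]-P[(i+1)%4]) for i in range(4)]
    d=(P[0]+P[1]-P[2]-P[3]); y=np.arctan2(d[1],d[0]); e=(P[0]+P[3]-P[1]-P[2]); y2=np.arctan2(-e[0],e[1])
    print(name,P.mean(0).round(4),"sides",np.round(L,3),"yaw",y.round(3),y2.round(3)); return P.mean(0),(y+y2)/2
lid,ly=rect([(47,208),(236,178),(265,375),(72,407)],.056,"lid")
h,hy=rect([(380,85),(728,52),(778,402),(412,438)],.045,"hearth")
s,sy=rect([(447,127),(697,110),(728,315),(468,336)],.119,"shelf")
print("lug top",onz("top",f((165,362)),.084))
def pr(c,yaw,dx,dy): return c+np.array([[np.cos(yaw),-np.sin(yaw)],[np.sin(yaw),np.cos(yaw)]])@[dx,dy]
img=cv2.imread("pics/scene0.png")
C=proj
big=cv2.resize(img[120:240,210:370],None,fx=10,fy=10,interpolation=cv2.INTER_CUBIC)
for nm,dy in(("L",98),("R",-98)):
    q=pr(s,sy,.078,dy/1000); cam=np.array([1.016,.829])
    n=(cam-q)/np.linalg.norm(cam-q); r=q+.019*n
    print(nm,"prop",q.round(3))
    col=[]
    for z in (0,20,30,40,45,49.5,55,60,64,74):
        u,v=C("scene",[*r,.045+z/1000]); g=img[int(round(v)),int(round(u))-2:int(round(u))+3].mean()
        col.append((z,round(u,1),round(v,1),round(float(g))))
    print(col)
for nm,cx,cy in(("L",.1,.12),("R",.1,-.12)): print("shelf corner pred",nm,C("scene",[*pr(s,sy,cx,cy),.119]))
def crop(x,y): 
    c=img[y-20:y+25,x-20:x+20]; c=cv2.resize(c,None,fx=10,fy=10,interpolation=cv2.INTER_CUBIC); return np.clip(c.astype(float)*1.6-60,0,255)
cv2.imwrite("pics/c.png",np.hstack([crop(284,190),crop(251,165)]))
E
```

```text
lid [0.4992 0.2504] sides [0.18  0.189 0.179 0.19 ] yaw 0.185 0.187
hearth [ 0.5589 -0.142 ] sides [0.34  0.341 0.341 0.34 ] yaw 0.111 0.121
shelf [ 0.5614 -0.1415] sides [0.229 0.19  0.232 0.192] yaw 0.118 0.099
lug top [0.42942311 0.23370588 0.084     ]
L prop [ 0.628 -0.036]
[(0, np.float64(283.8), np.float64(202.9), 145), (20, np.float64(283.5), np.float64(197.3), 129), (30, np.float64(283.3), np.float64(194.5), 128), (40, np.float64(283.1), np.float64(191.6), 129), (45, np.float64(283.0), np.float64(190.2), 132), (49.5, np.float64(282.9), np.float64(188.9), 126), (55, np.float64(282.8), np.float64(187.3), 107), (60, np.float64(282.7), np.float64(185.8), 111), (64, np.float64(282.6), np.float64(184.6), 126), (74, np.float64(282.4), np.float64(181.7), 232)]
R prop [ 0.65  -0.231]
[(0, np.float64(251.4), np.float64(174.0), 129), (20, np.float64(250.8), np.float64(168.7), 126), (30, np.float64(250.5), np.float64(166.0), 123), (40, np.float64(250.1), np.float64(163.3), 128), (45, np.float64(250.0), np.float64(161.9), 132), (49.5, np.float64(249.8), np.float64(160.7), 144), (55, np.float64(249.6), np.float64(159.1), 187), (60, np.float64(249.5), np.float64(157.8), 192), (64, np.float64(249.3), np.float64(156.7), 213), (74, np.float64(249.0), np.float64(153.9), 237)]
shelf corner pred L (np.float64(279.70985854793804), np.float64(184.0227332205102))
shelf corner pred R (np.float64(239.08260083741408), np.float64(150.23969950742065))[ WARN:0@0.330] global loadsave.cpp:1063 imwrite_ Unsupported depth image for selected encoder is fallbacked to CV_8U.
```

View pics/c.png

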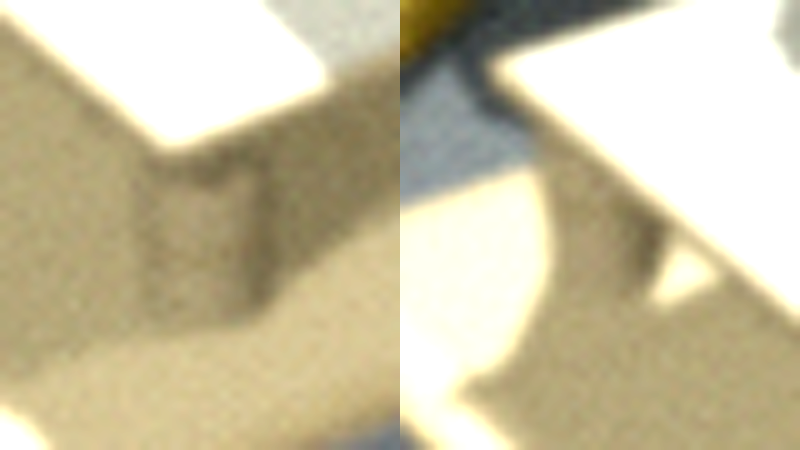

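The left prop has a dark cap ending at about row 188.5, which matches a 49.5 mm top. At 60 mm the cap would be hidden, so the short prop is the far-left one. The measured lid and hearth sizes agree with the given ones, so I'm setting out for the lug.

Call:
send_rows([
  [60,[0.94,-0.53,-0.36],0],
  [60,[0.94,-0.53,-0.36],0],
  [60,[0.94,-0.53,-0.36],0],
  [60,[0.94,-0.53,-0.36],0],
  [60,[0.94,-0.53,-0.36],0],
], squeeze=20)

```text
time: 0.6
eef_pos: [0.3815, -0.3936, 0.2911]
tool_rot: [0.982, 0.189, -0.0, -0.0]
force: [0.8, -0.0, 0.8]
opening: 0.0514
gripper_force: 0.0
```

Call:
send_rows([
  [60,[0.46,-0.72,0],0],
  [60,[0.46,-0.72,0],0],
  [60,[0.46,-0.72,0],0],
  [60,[0.46,-0.72,0],0],
  [60,[0.46,-0.72,0],0],
])

```text
time: 1.1
eef_pos: [0.4204, -0.1816, 0.2905]
tool_rot: [0.982, 0.191, -0.0, -0.001]
force: [-0.1, -0.5, 0.0]
opening: 0.0514
gripper_force: 0.0
```

```bash
cat >> h.py <<'E'
def go(p,yaw=None,quiet=False):
    o=env.get_obs(); M=R.from_quat(o["tool_rot"]).as_matrix(); d=M.T@(np.array(p)-o["eef_pos"])/.25
    y=np.arctan2(M[1,0],M[0,0]); t=0 if yaw is None else -((yaw-y+np.pi/2)%np.pi-np.pi/2)/(2*np.pi)
    print("t",round(o["time"],2),"pos",np.round(o["eef_pos"],4),"yaw",y.round(3),"q",np.round(o["joint_positions"],2),"F",np.round(o["force"],1),"op",round(float(o["opening"]),4),"gf",np.round(o["gripper_force"],1),"\n shift",d.round(3),"turn",round(t,4))
E
python3 -c "
from h import *
go([.4265,.2367,.2],.186)"
```

```text
t 1.1 pos [ 0.4204 -0.1816  0.2905] yaw 0.384 q [-0.43  0.08  1.9   0.    1.17  0.75] F [-0.1 -0.5  0. ] op 0.0514 gf 0.0 
 shift [ 0.65  -1.542  0.364] turn 0.0315
```

Call:
send_rows([
  [60,[0.33,-0.77,0],0],
  [60,[0.33,-0.77,0],0],
  [60,[0.33,-0.77,0],0],
  [60,[0.33,-0.77,0],0],
  [60,[0.33,-0.77,0],0],
])

```text
time: 1.6
eef_pos: [0.4255, 0.0274, 0.2907]
tool_rot: [0.982, 0.191, 0.0, -0.0]
force: [0.4, -0.4, 0.0]
opening: 0.0514
gripper_force: 0.0
```

Call:
send_rows([
  [60,[0.32,-0.77,0.36],0.0315],
  [60,[0.32,-0.77,0.36],0.0315],
  [60,[0.32,-0.77,0.36],0.0315],
  [60,[0.32,-0.77,0.36],0.0315],
  [60,[0.32,-0.77,0.36],0.0315],
])

```text
time: 2.1
eef_pos: [0.4284, 0.2339, 0.1993]
tool_rot: [0.996, 0.092, -0.0, 0.0]
force: [0.2, -0.8, 0.2]
opening: 0.0512
gripper_force: 0.0
```

```bash
python3 -c "
from h import *
go([.4265,.2367,.068],.186)"
```

```text
t 2.1 pos [0.4284 0.2339 0.1993] yaw 0.184 q [ 0.48  0.24  1.94 -0.    0.97  1.86] F [ 0.2 -0.8  0.2] op 0.0512 gf 0.0 
 shift [-0.005 -0.013  0.525] turn -0.0004
```

Call:
send_rows([
  [60,[-0.005,-0.01,0.2],0],
  [60,[-0.005,-0.01,0.35],0],
  [60,[-0.005,-0.01,0.45],0],
  [60,[-0.005,-0.01,0.525],0],
  [60,[-0.005,-0.01,0.525],0],
])

```text
time: 2.6
eef_pos: [0.4255, 0.233, 0.067]
tool_rot: [0.996, 0.091, -0.002, 0.001]
force: [-0.5, -0.6, 0.7]
opening: 0.0513
gripper_force: 0.0
```

Call:
send_rows([
  [25,[0,0,0],0],
  [25,[0,0,0],0],
  [25,[0,0,0],0],
  [25,[0,0,0],0],
  [25,[0,0,0],0],
], squeeze=20)

```text
time: 3.1
eef_pos: [0.4271, 0.2348, 0.0701]
tool_rot: [0.996, 0.091, 0.001, -0.0]
force: [-0.5, -0.9, 0.0]
opening: 0.0217
gripper_force: 0.0
```

```bash
python3 -c "
from h import *
go([.4265,.2367,.068],.186)
cv2.imwrite('pics/top1.png',env.camera('top'));cv2.imwrite('pics/scene1.png',env.camera('scene'))"
```

```text
t 3.1 pos [0.4271 0.2348 0.0701] yaw 0.183 q [0.48 0.45 2.02 0.   0.67 1.87] F [-0.5 -0.9  0. ] op 0.0217 gf 0.0 
 shift [-0.001 -0.008  0.008] turn -0.0005
```

```bash
python3 -c "
from h import *
s=cv2.imread('pics/scene1.png');t=cv2.imread('pics/top1.png')
u,v=map(int,proj('scene',[.427,.235,.08]));a=cv2.resize(s[v-45:v+55,u-65:u+35],(500,500),interpolation=cv2.INTER_CUBIC)
cv2.imwrite('pics/d.png',a);print(u,v)"
```

```text
397 217
```

View pics/d.png

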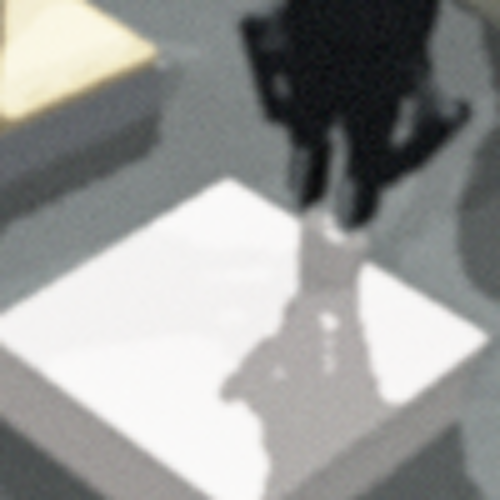

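The fingertips end near the lug's top edge at crop (313,205) and (355,225), and the lug sits just in front of or below them. I'll cross-check the positions in the scene camera.

```bash
python3 -c "
from h import *
c=lambda u:(332+(u[0]+.5)/5-.5,172+(u[1]+.5)/5-.5)
for u in [(228,180),(487,338),(0,315)]: print('lid corner scene',u,onz('scene',c(u),.056).round(4))
yaw=.186;cc=np.array([.4992,.2504]);Rm=np.array([[np.cos(yaw),-np.sin(yaw)],[np.sin(yaw),np.cos(yaw)]])
for d in [(-.095,-.09),(-.095,.09),(.095,-.09)]: print('lid corner top',(cc+Rm@d).round(4))
for z in(.062,.07,.08,.09,.1): print(z,[np.array(onz('scene',c(u),z)).round(3) for u in((313,205),(357,227))])
s=state(); s=state()
t=cv2.imread('pics/top1.png')
u,v=map(int,proj('top',[.45,.24,.08]));print(u,v)
cv2.imwrite('pics/e.png',cv2.resize(t[v-40:v+40,u-50:u+50],(750,600),interpolation=cv2.INTER_CUBIC))"
```

```text
lid corner scene (228, 180) [0.4256 0.15   0.056 ]
lid corner scene (487, 338) [0.3933 0.3247 0.056 ]
lid corner scene (0, 315) [0.5978 0.1819 0.056 ]
lid corner top [0.4225 0.1444]
lid corner top [0.3892 0.3213]
lid corner top [0.6092 0.1795]
0.062 [array([0.404, 0.198, 0.062]), array([0.396, 0.226, 0.062])]
0.07 [array([0.412, 0.206, 0.07 ]), array([0.404, 0.233, 0.07 ])]
0.08 [array([0.421, 0.215, 0.08 ]), array([0.413, 0.242, 0.08 ])]
0.09 [array([0.43 , 0.225, 0.09 ]), array([0.422, 0.251, 0.09 ])]
0.1 [array([0.439, 0.234, 0.1  ]), array([0.432, 0.26 , 0.1  ])]
t 3.2 pos [0.4269 0.2347 0.0698] euler zyx [[0.983, 0.182, 0.001], [0.182, -0.983, 0.0], [0.001, -0.0, -1.0]] F [0.6 0.2 1. ] op 0.0213 q [0.48 0.45 2.02 0.   0.67 1.87]
t 3.2 pos [0.4269 0.2347 0.0698] euler zyx [[0.983, 0.182, 0.001], [0.182, -0.983, 0.0], [0.001, -0.0, -1.0]] F [0.6 0.2 1. ] op 0.0213 q [0.48 0.45 2.02 0.   0.67 1.87]
260 226
```

View pics/e.png

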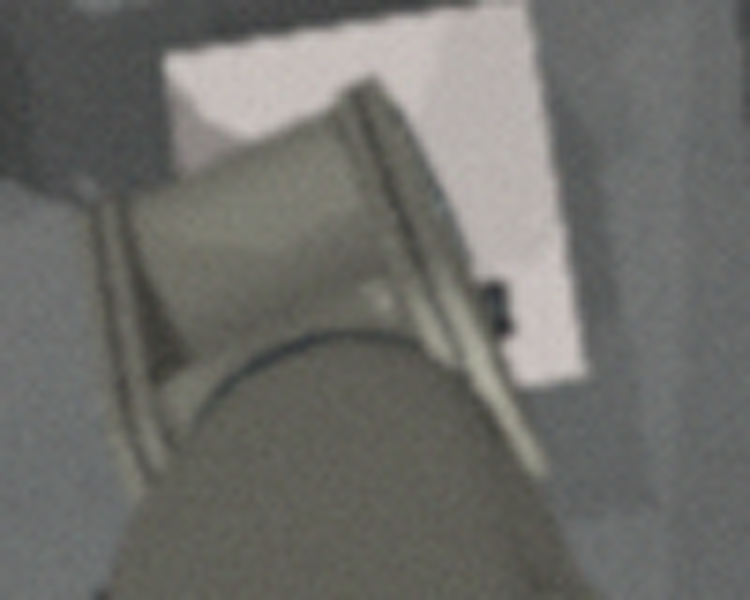

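Call:
send_rows([
  [60,[0,0,-0.04],0],
  [60,[0,0,-0.04],0],
  [60,[0,0,-0.04],0],
  [60,[0,0,0.0],0],
  [60,[0,0,0.02],0],
])

```text
time: 3.7
eef_pos: [0.4263, 0.2344, 0.0635]
tool_rot: [0.996, 0.091, -0.0, 0.0]
force: [0.1, 0.6, 0.0]
opening: 0.0512
gripper_force: 0.0
```

Call:
send_rows([
  [60,[0,0,0.015],0],
  [60,[0,0,0.015],0],
])

```text
time: 3.9
eef_pos: [0.4261, 0.2343, 0.0598]
tool_rot: [0.996, 0.091, -0.001, 0.0]
force: [0.4, 0.2, 0.2]
opening: 0.0512
gripper_force: 0.0
```

Call:
send_rows([
  [25,[0,0,0],0],
  [25,[0,0,0],0],
  [25,[0,0,0],0],
  [25,[0,0,0],0],
], squeeze=20)

```text
time: 4.3
eef_pos: [0.4267, 0.2348, 0.0608]
tool_rot: [0.996, 0.091, 0.0, -0.0]
force: [-1.3, 2.9, -1.3]
opening: 0.0349
gripper_force: 20.1
```

The lug is now gripped (35 mm opening), but only by the fingertips, which stand about 2 cm farther back than assumed. I'll regrip deeper and tip the lid.

Call:
send_rows([
  [60,[0,0,0],0],
  [60,[0,0,0],0],
  [60,[0,0,0.02],0],
  [60,[0,0,0.04],0],
  [60,[0,0,0.04],0],
])

```text
time: 4.8
eef_pos: [0.4262, 0.2342, 0.0499]
tool_rot: [0.996, 0.091, -0.001, 0.0]
force: [0.2, 0.8, -0.5]
opening: 0.0512
gripper_force: 0.0
```

Call:
send_rows([
  [25,[0,0,0],0],
  [25,[0,0,0],0],
  [25,[0,0,0],0],
  [25,[0,0,0],0],
], squeeze=20)

```text
time: 5.2
eef_pos: [0.4267, 0.2349, 0.0507]
tool_rot: [0.996, 0.091, 0.0, -0.0]
force: [-0.9, 4.2, -2.2]
opening: 0.0355
gripper_force: 20.2
```

Call:
send_rows([
  [25,[0,0,-0.05],0],
  [25,[0,0,-0.1],0],
  [25,[0,0,-0.15],0],
  [25,[0,0,-0.15],0],
])

```text
time: 5.6
eef_pos: [0.428, 0.235, 0.0905]
tool_rot: [0.996, 0.091, 0.002, -0.001]
force: [-0.0, -0.5, -2.2]
opening: 0.0353
gripper_force: 20.2
```

```bash
python3 -c "
from h import *
go([.4265,.2367,.1],.186)
s=env.camera('scene');cv2.imwrite('pics/scene2.png',s)
cv2.imwrite('pics/f.png',cv2.resize(s[150:300,310:450],(700,600),interpolation=cv2.INTER_CUBIC))"
```

```text
t 5.6 pos [0.428  0.235  0.0905] yaw 0.183 q [ 0.48  0.41  2.01 -0.    0.71  1.87] F [-0.  -0.5 -2.2] op 0.0353 gf 20.2 
 shift [-0.005 -0.008 -0.038] turn -0.0005
```

View pics/f.png

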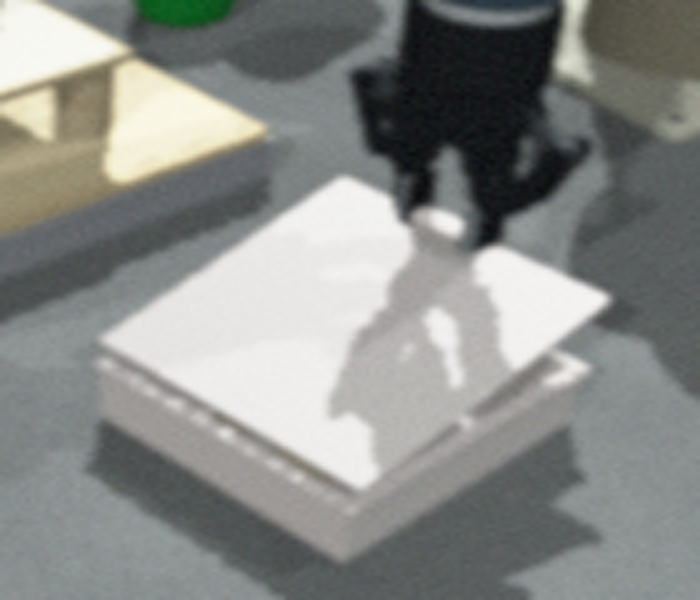

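The lid is tipped about 0.2 rad, with its back edge at (100,345)–(355,495) on or just above the rim. I'll dip slightly so the back edge surely rests, then lift off and carry it in +x.

Call:
send_rows([
  [25,[0,0,0.02],0],
  [25,[0,0,0.02],0],
  [25,[0,0,0.0],0],
  [25,[0,0,-0.02],0],
  [25,[0,0,-0.02],0],
])

```text
time: 6.15
eef_pos: [0.4269, 0.2347, 0.0937]
tool_rot: [0.996, 0.091, 0.0, -0.0]
force: [0.1, -0.3, -2.3]
opening: 0.035
gripper_force: 20.2
```

Call:
send_rows([
  [25,[0,0,-0.12],0],
  [25,[0,0,-0.3],0],
  [25,[0,0,-0.5],0],
  [25,[0,0,-0.7],0],
  [25,[0,0,-0.75],0],
])

```text
time: 6.65
eef_pos: [0.4292, 0.2358, 0.2864]
tool_rot: [0.996, 0.091, 0.004, -0.002]
force: [0.2, 1.1, -2.4]
opening: 0.0353
gripper_force: 20.7
```

Call:
send_rows([
  [25,[0.1,0,0],0],
  [25,[0.3,0,0],0],
  [25,[0.5,0,0],0],
  [25,[0.7,0,0],0],
  [25,[0.85,0,0],0],
])

```text
time: 7.15
eef_pos: [0.6377, 0.2732, 0.279]
tool_rot: [0.996, 0.091, -0.001, 0.0]
force: [0.3, -0.3, -2.2]
opening: 0.0349
gripper_force: 20.7
```

Call:
send_rows([
  [25,[0.05,0,0],0],
  [25,[0.05,0,0.05],0],
  [25,[0.05,0,0.1],0],
])

```text
time: 7.45
eef_pos: [0.6467, 0.2751, 0.2533]
tool_rot: [0.996, 0.091, -0.001, 0.0]
force: [-0.5, 0.2, -2.6]
opening: 0.035
gripper_force: 20.7
```

```bash
python3 -c "
from h import *
go([.65,.28,.1],.186)
s=env.camera('scene');cv2.imwrite('pics/scene3.png',s)
t=env.camera('top');cv2.imwrite('pics/top3.png',t)
cv2.imwrite('pics/g.png',np.hstack([s[60:360,250:520],t[60:360,180:440]]))"
```

```text
t 7.45 pos [0.6467 0.2751 0.2533] yaw 0.183 q [0.39 0.5  1.4  0.   1.24 1.77] F [-0.5  0.2 -2.6] op 0.035 gf 20.7 
 shift [ 0.018 -0.017  0.613] turn -0.0005
```

View pics/g.png

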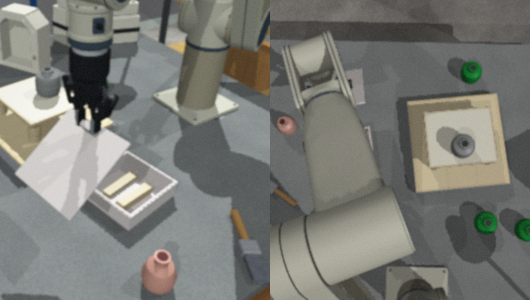

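The lid hangs tilted with its back low, and in the left half the tub shows two bars at (120,185) and (135,195). Next I lower the lid until it lies flat on the bench.

Call:
send_rows([
  [25,[0,0,0.18],0],
  [25,[0,0,0.36],0],
  [25,[0,0,0.54],0],
  [25,[0,0,0.65],0],
  [25,[0,0,0.7],0],
])

```text
time: 8.05
eef_pos: [0.6449, 0.2747, 0.0778]
tool_rot: [0.996, 0.092, -0.003, 0.001]
force: [-2.3, -0.3, 2.1]
opening: 0.0354
gripper_force: 21.1
```

Call:
send_rows([
  [25,[0,0,0.04],0],
  [25,[0,0,0.08],0],
  [25,[0,0,0.12],0],
  [25,[0,0,0.16],0],
  [25,[0,0,0.2],0],
])

```text
time: 8.55
eef_pos: [0.6484, 0.2757, 0.0307]
tool_rot: [0.996, 0.091, 0.001, -0.0]
force: [-0.6, -0.6, -0.5]
opening: 0.0356
gripper_force: 20.9
```

Call:
send_rows([
  [25,[0,0,0.02],0],
  [25,[0,0,0.04],0],
  [25,[0,0,0.06],0],
  [25,[0,0,0.06],0],
  [25,[0,0,0.06],0],
])

```text
time: 9.05
eef_pos: [0.6482, 0.2755, 0.0158]
tool_rot: [0.996, 0.091, 0.0, -0.0]
force: [-0.2, -0.1, -0.3]
opening: 0.0353
gripper_force: 20.8
```

Call:
send_rows([
  [25,[0,0,0.012],0],
  [25,[0,0,0.024],0],
  [25,[0,0,0.024],0],
])

```text
time: 9.35
eef_pos: [0.6481, 0.2756, 0.0097]
tool_rot: [0.996, 0.091, 0.0, -0.0]
force: [-0.5, 0.3, -0.9]
opening: 0.0354
gripper_force: 20.9
```

Call:
send_rows([
  [60,[0,0,0],0],
  [60,[0,0,0],0],
  [60,[0,0,0],0],
  [60,[0,0,-0.1],0],
  [60,[0,0,-0.5],0],
])

```text
time: 9.85
eef_pos: [0.6448, 0.2742, 0.0811]
tool_rot: [0.996, 0.091, -0.004, 0.001]
force: [0.4, 0.7, 0.6]
opening: 0.0517
gripper_force: 0.0
```

Call:
send_rows([
  [60,[-0.2,0,-0.3],0],
  [60,[-0.5,0,-0.3],0],
  [60,[-0.8,0,-0.3],0],
  [60,[-1,0,-0.3],0],
  [60,[-1,0,-0.3],0],
])

```text
time: 10.35
eef_pos: [0.4258, 0.2343, 0.1581]
tool_rot: [0.996, 0.091, 0.0, -0.0]
force: [-0.3, 1.5, 0.7]
opening: 0.0512
gripper_force: 0.0
```

Call:
send_rows([
  [60,[-0.2,-0.2,0],0],
  [60,[-0.4,-0.4,0],0],
  [60,[-0.4,-0.6,0],0],
  [60,[-0.4,-0.8,0],0],
  [60,[-0.4,-0.8,0],0],
])

```text
time: 10.85
eef_pos: [0.2915, 0.416, 0.1583]
tool_rot: [0.996, 0.092, 0.001, -0.001]
force: [0.3, -0.3, 0.1]
opening: 0.0515
gripper_force: 0.0
```

```bash
python3 -c "
from h import *
go([.5,.25,.1],.186)
s=env.camera('scene');cv2.imwrite('pics/scene4.png',s)
t=env.camera('top');cv2.imwrite('pics/top4.png',t)
cv2.imwrite('pics/k.png',np.hstack([cv2.resize(s[160:300,270:440],None,fx=2.3,fy=2.3,interpolation=cv2.INTER_CUBIC),cv2.resize(t[120:260,205:305],None,fx=2.3*1,fy=2.3,interpolation=cv2.INTER_CUBIC)]))
print(cv2.imread('pics/k.png').shape)"
```

```text
t 10.85 pos [0.2915 0.416  0.1583] yaw 0.185 q [0.94 0.33 1.93 0.   0.88 2.32] F [ 0.3 -0.3  0.1] op 0.0515 gf 0.0 
 shift [0.697 0.806 0.233] turn -0.0002
(322, 621, 3)
```

View pics/k.png

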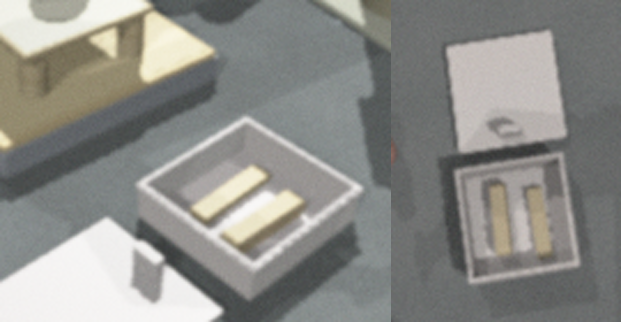

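The lid lies flat beyond the tub and the two bars are clear, at about (499,217) and (538,219) in the right half. I'll measure the bars' heights across both views and check the lid.

```bash
python3 - <<'E'
from h import *
s=cv2.imread('pics/scene4.png');t=cv2.imread('pics/top4.png')
g=lambda u:(205+(u[0]-391+.5)/2.3-.5,120+(u[1]+.5)/2.3-.5)
P=np.array([onz('top',g(u),.014) for u in [(447,45),(550,31),(566,137),(460,150)]])[:,:2]
print('lid',P.mean(0).round(4),[round(float(np.linalg.norm(P[i]-P[(i+1)%4])),3) for i in range(4)])
T=np.array([onz('top',g(u),.05) for u in [(455,171),(562,154),(579,264),(470,282)]])[:,:2]
print('tub',T.mean(0).round(4),[round(float(np.linalg.norm(T[i]-T[(i+1)%4])),3) for i in range(4)],'dist',np.linalg.norm(T.mean(0)-P.mean(0)).round(3))
res={}
for n,im,roi in(('top',t,(235,190,285,240)),('scene',s,(345,230,410,270))):
    hsv=cv2.cvtColor(im,cv2.COLOR_BGR2HSV); x0,y0,x1,y1=roi
    m=np.zeros(im.shape[:2],np.uint8); sub=hsv[y0:y1,x0:x1]
    m[y0:y1,x0:x1]=((sub[...,1]>42)&(sub[...,0]>12)&(sub[...,0]<35)).astype(np.uint8)*255
    cs=[c for c in cv2.findContours(m,cv2.RETR_EXTERNAL,cv2.CHAIN_APPROX_NONE)[0] if cv2.contourArea(c)>40]
    print(n,[(cv2.contourArea(c),np.round(cv2.minAreaRect(c)[0],1).tolist(),np.round(cv2.minAreaRect(c)[1],1).tolist()) for c in cs])
    res[n]=[cv2.minAreaRect(c)[0] for c in cs]
for a in res['top']:
    for z in(.016,.028): print('top',np.round(a,1),z,onz('top',a,z).round(4))
    for b in res['scene']: p,e=tri(ray('top',a),ray('scene',b)); print('  tri',np.round(b,1),p.round(4),round(float(e),4))
E
```

```text
lid [0.7218 0.2865] [0.176, 0.189, 0.176, 0.186]
tub [0.5005 0.2517] [0.174, 0.18, 0.173, 0.181] dist 0.224
top [(161.5, [269.1, 216.4], [31.1, 6.4]), (177.5, [252.2, 215.0], [30.5, 7.0])]
scene [(173.0, [385.0, 256.3], [11.7, 37.6]), (85.0, [370.0, 244.2], [9.2, 36.9])]
top [269.1 216.4] 0.016 [0.4984 0.2194 0.016 ]
top [269.1 216.4] 0.028 [0.4964 0.2179 0.028 ]
  tri [385.  256.3] [ 0.4882  0.2402 -0.0216] 0.0457
  tri [370.  244.2] [0.4995 0.2208 0.0071] 0.0008
top [252.2 215. ] 0.016 [0.502 0.283 0.016]
top [252.2 215. ] 0.028 [0.5   0.281 0.028]
  tri [385.  256.3] [0.5009 0.2842 0.0158] 0.0033
  tri [370.  244.2] [0.5118 0.2656 0.0446] 0.0385
```

Heights (0.007 vs 0.016) and the scene areas show the right bar at (0.498,0.219) is the thin spacer. The lid is flat, 224 mm from the tub centre. Now to grip the spacer 40 mm beyond its centre.

Call:
send_rows([
  [50,[0.2,0.2,0],0],
  [50,[0.4,0.4,0],0],
  [50,[0.6,0.6,0],0],
  [50,[0.7,0.75,0],0],
  [50,[0.83,0.92,0.1],0],
])

```text
time: 11.45
eef_pos: [0.4946, 0.2632, 0.1478]
tool_rot: [0.996, 0.091, 0.001, -0.001]
force: [0.6, 1.1, -0.3]
opening: 0.0428
gripper_force: 0.0
```

Call:
send_rows([
  [50,[0.05,0.1,0.1],0],
  [50,[0.05,0.1,0.2],0],
  [50,[0.05,0.1,0.2],0],
])

```text
time: 11.75
eef_pos: [0.5071, 0.2398, 0.0937]
tool_rot: [0.996, 0.09, -0.003, 0.001]
force: [-0.5, -0.6, 0.2]
opening: 0.0425
gripper_force: 0.0
```

```bash
python3 -c "
from h import *
go([.5378,.2269,.02],.186)"
```

```text
t 11.75 pos [0.5071 0.2398 0.0937] yaw 0.18 q [ 0.42  0.5   1.84 -0.    0.81  1.81] F [-0.5 -0.6  0.2] op 0.0425 gf 0.0 
 shift [0.113 0.072 0.294] turn -0.0009
```

Call:
send_rows([
  [50,[0.11,0.072,0],-0.001],
  [50,[0.11,0.072,0.1],-0.001],
  [50,[0.11,0.072,0.2],-0.001],
  [50,[0.11,0.072,0.29],-0.001],
  [50,[0.11,0.072,0.29],-0.001],
])

```text
time: 12.25
eef_pos: [0.5373, 0.2294, 0.0226]
tool_rot: [0.995, 0.095, -0.002, 0.001]
force: [-0.7, -0.8, -0.2]
opening: 0.0428
gripper_force: 0.0
```

Call:
send_rows([
  [50,[0,0,0.03],0],
  [50,[0,0,0.06],0],
  [50,[0,0,0.08],0],
  [50,[0,0,0.08],0],
])

```text
time: 12.65
eef_pos: [0.539, 0.2298, 0.0039]
tool_rot: [0.996, 0.095, -0.0, 0.0]
force: [-0.0, 0.2, 1.0]
opening: 0.0428
gripper_force: 0.0
```

```bash
python3 -c "
from h import *
go([.5378,.2269,-.01],.186)"
```

```text
t 12.65 pos [0.539  0.2298 0.0039] yaw 0.189 q [0.38 0.67 1.81 0.   0.66 1.76] F [-0.   0.2  1. ] op 0.0428 gf 0.0 
 shift [-0.007  0.01   0.056] turn 0.0005
```

Call:
send_rows([
  [50,[-0.005,0.01,0.016],0],
  [50,[-0.005,0.01,0.028],0],
  [50,[-0.005,0.01,0.028],0],
])

```text
time: 12.95
eef_pos: [0.5382, 0.2269, -0.0033]
tool_rot: [0.996, 0.094, -0.0, 0.0]
force: [0.2, 0.2, -0.7]
opening: 0.0426
gripper_force: 0.0
```

Call:
send_rows([
  [20,[0,0,0],0],
  [20,[0,0,0],0],
  [20,[0,0,0],0],
  [20,[0,0,0],0],
], squeeze=25)

```text
time: 13.35
eef_pos: [0.5386, 0.2272, -0.0029]
tool_rot: [0.996, 0.094, 0.0, -0.0]
force: [-0.2, 0.2, 0.0]
opening: 0.017
gripper_force: 0.0
```

Call:
send_rows([
  [50,[0,0,0],0],
  [50,[0,0,0],0],
  [50,[0,0,0],0],
  [50,[0,0,0.024],0],
  [50,[0,0,0.024],0],
])

```text
time: 13.85
eef_pos: [0.538, 0.2269, -0.0097]
tool_rot: [0.996, 0.094, -0.001, 0.0]
force: [-0.3, 1.0, 0.5]
opening: 0.0427
gripper_force: 0.0
```

Call:
send_rows([
  [50,[0,0,0.008],0],
  [50,[0,0,0.016],0],
  [50,[0,0,0.016],0],
])

```text
time: 14.15
eef_pos: [0.5383, 0.227, -0.0133]
tool_rot: [0.996, 0.094, -0.0, 0.0]
force: [-0.6, 0.1, 0.4]
opening: 0.0425
gripper_force: 0.0
```

Call:
send_rows([
  [20,[0,0,0],0],
  [20,[0,0,0],0],
  [20,[0,0,0],0],
  [20,[0,0,0],0],
], squeeze=25)

```text
time: 14.55
eef_pos: [0.5386, 0.2272, -0.0128]
tool_rot: [0.996, 0.094, 0.0, -0.0]
force: [0.2, 1.0, 1.0]
opening: 0.0231
gripper_force: 24.6
```

Call:
send_rows([
  [50,[0,0,0],0],
  [50,[0,0,0],0],
  [50,[0,0,0],0],
  [50,[0,0,0.012],0],
  [50,[0,0,0.012],0],
])

```text
time: 15.05
eef_pos: [0.5388, 0.2271, -0.0159]
tool_rot: [0.996, 0.095, 0.0, 0.0]
force: [-0.6, -0.5, 2.9]
opening: 0.0425
gripper_force: 1.2
```

Call:
send_rows([
  [20,[0,0,0],0],
  [20,[0,0,0],0],
  [20,[0,0,0],0],
  [20,[0,0,0],0],
], squeeze=90)

```text
time: 15.45
eef_pos: [0.5388, 0.2272, -0.0153]
tool_rot: [0.996, 0.094, 0.0, -0.0]
force: [-2.1, -0.4, 8.3]
opening: 0.0217
gripper_force: 89.3
```

```bash
python3 - <<'E'
from h import *
go([.5378,.2269,.1],.186); go([.5378,.2269,.1],.186)
# refine shelf pose from the top view (clear): lines along the bright shelf edges
h=np.array([.5589,-.142]);hy=.116
Rm=np.array([[np.cos(hy),-np.sin(hy)],[np.sin(hy),np.cos(hy)]])
im=cv2.imread('pics/top4.png');hsv=cv2.cvtColor(im,cv2.COLOR_BGR2HSV)
sat=cv2.GaussianBlur(hsv[...,1],(3,3),0).astype(np.float32)
def prof(a,b,n=81):
    out=[]
    for f in np.linspace(0,1,n):
        u,v=proj('top',[*(h+Rm@(np.array(a)*(1-f)+np.array(b)*f)),.119]); out.append(cv2.getRectSubPix(sat,(1,1),(float(u),float(v)))[0,0])
    return np.array(out)
for nm,f in(('far',lambda w:((.07,w),(.15,w))),('near',lambda w:((-.07,w),(-.15,w))),('left',lambda w:((w,.09),(w,.17))),('right',lambda w:((w,-.09),(w,-.17)))):
    r=[]
    for w in(-.07,-.035,.0,.035,.07):
        p=prof(*f(w)); d=np.diff(cv2.GaussianBlur(p.reshape(1,-1),(9,1),0).ravel()); r.append((70 if nm in('far','near') else 90)+int(np.argmax(d))+.5)
    print(nm,r)
E
```

```text
t 15.45 pos [ 0.5388  0.2272 -0.0153] yaw 0.189 q [0.38 0.7  1.81 0.   0.63 1.76] F [-2.1 -0.4  8.3] op 0.0217 gf 89.3 
 shift [-0.004  0.001 -0.461] turn 0.0005
t 15.45 pos [ 0.5388  0.2272 -0.0153] yaw 0.189 q [0.38 0.7  1.81 0.   0.63 1.76] F [-2.1 -0.4  8.3] op 0.0217 gf 89.3 
 shift [-0.004  0.001 -0.461] turn 0.0005
far [96.5, 96.5, 96.5, 96.5, 96.5]
near [92.5, 92.5, 93.5, 93.5, 93.5]
left [113.5, 113.5, 113.5, 113.5, 113.5]
right [116.5, 115.5, 115.5, 115.5, 114.5]
```

The spacer is gripped fully: fingertips on the tub floor, bar underside at 0.004 with the TCP at −0.0153. I lift it and carry it to a start point beyond the far-left corner.

Call:
send_rows([
  [20,[0,0,-0.05],0],
  [20,[0,0,-0.2],0],
  [20,[0,0,-0.4],0],
  [20,[0,0,-0.6],0],
  [20,[0,0,-0.75],0],
])

```text
time: 15.95
eef_pos: [0.539, 0.2273, 0.1751]
tool_rot: [0.996, 0.094, 0.001, -0.0]
force: [1.1, 0.8, -0.8]
opening: 0.0214
gripper_force: 88.3
```

Call:
send_rows([
  [20,[0.07,0.11,0],0],
  [20,[0.14,0.22,0],0],
  [20,[0.21,0.34,0],0],
  [20,[0.28,0.46,0],0],
  [20,[0.35,0.57,0],0],
])

```text
time: 16.45
eef_pos: [0.6517, 0.1023, 0.172]
tool_rot: [0.996, 0.094, -0.0, 0.0]
force: [0.8, 0.4, -0.4]
opening: 0.0219
gripper_force: 88.3
```

Call:
send_rows([
  [20,[0.07,0.11,0],0.003],
  [20,[0.14,0.22,0],0.006],
  [20,[0.21,0.34,0],0.0116],
  [20,[0.28,0.46,0],0.0116],
  [20,[0.35,0.57,0],0.0116],
])

```text
time: 16.95
eef_pos: [0.7644, -0.0213, 0.1718]
tool_rot: [0.998, 0.058, -0.0, -0.0]
force: [1.2, 0.2, -1.2]
opening: 0.0214
gripper_force: 88.3
```

Call:
send_rows([
  [20,[0,0,0],0],
  [20,[0,0,0],0],
])

```text
time: 17.15
eef_pos: [0.7635, -0.0204, 0.1712]
tool_rot: [0.998, 0.057, -0.001, -0.0]
force: [-0.8, 0.5, -0.6]
opening: 0.0218
gripper_force: 88.3
```

```bash
python3 - <<'E'
from h import *
go([.7642,-.0201,.12],.116)
s=env.camera('scene');cv2.imwrite('pics/scene5.png',s)
p=env.get_obs()["eef_pos"]; 
for b in((19,),): 
  for d in (0,-.101,.019): print(d,np.round(proj('scene',[p[0]+d*.993,p[1]+d*.116,p[2]+.0253]),1))
hsv=cv2.cvtColor(s,cv2.COLOR_BGR2HSV)
u,v=map(int,proj('scene',[p[0]-.04,p[1]-.005,p[2]+.025])); x0,y0=u-40,v-40
m=((hsv[...,1]>42)&(hsv[...,0]>12)&(hsv[...,0]<35)).astype(np.uint8)*255
mm=np.zeros_like(m);mm[y0:y0+80,x0:x0+80]=m[y0:y0+80,x0:x0+80]
for c in cv2.findContours(mm,cv2.RETR_EXTERNAL,cv2.CHAIN_APPROX_NONE)[0]:
    if cv2.contourArea(c)>30: print(cv2.contourArea(c),np.round(cv2.boxPoints(cv2.minAreaRect(c)),1).tolist())
E
```

```text
t 17.15 pos [ 0.7635 -0.0204  0.1712] yaw 0.115 q [-0.04  0.67  1.31  0.    1.17  1.41] F [-0.8  0.5 -0.6] op 0.0218 gf 88.3 
 shift [ 0.003 -0.001  0.205] turn -0.0002
0 [235.6 170. ]
-0.101 [269.6 158. ]
0.019 [228.8 172.4]
1953.5 [[217.0, 204.0], [217.0, 156.0], [288.0, 156.0], [288.0, 204.0]]
40.0 [[213.89999389648438, 140.8000030517578], [219.39999389648438, 139.39999389648438], [221.89999389648438, 149.5], [216.5, 150.89999389648438]]
```

I have used up my picture views, so from here I check numerically. I'll move the bar in front of bare bench to see whether it is level.

Call:
send_rows([
  [20,[0.1,0,0],0],
  [20,[0.2,0,0],0],
  [20,[0.3,0,0],0],
  [20,[0.4,0,0],0],
  [20,[0.46,0,0],0],
])

```text
time: 17.7
eef_pos: [0.8786, -0.0045, 0.1716]
tool_rot: [0.998, 0.059, -0.0, -0.0]
force: [-0.1, -1.7, -0.7]
opening: 0.0213
gripper_force: 88.3
```

Call:
send_rows([
  [20,[0,0,0],0],
  [20,[0,0,0],0],
])

```text
time: 17.9
eef_pos: [0.8772, -0.0054, 0.1711]
tool_rot: [0.998, 0.059, -0.001, -0.0]
force: [-1.2, 0.0, -0.7]
opening: 0.0214
gripper_force: 88.3
```

```bash
python3 - <<'E'
from h import *
go([.7642,-.0201,.12],.116)
s=env.camera('scene');cv2.imwrite('pics/scene6.png',s); p=env.get_obs()["eef_pos"]
ex=np.array([np.cos(.116),np.sin(.116)]);ey=np.array([-ex[1],ex[0]])
hsv=cv2.cvtColor(s,cv2.COLOR_BGR2HSV)
P=lambda d,w,z:proj('scene',[*(p[:2]+d*ex+w*ey),p[2]+z])
for d in(.015,0,-.02,-.04,-.06,-.08,-.09,-.1):
    # column profile at left-side lower edge
    u,vb=P(d,.012,.0193); _,vt=P(d,.012,.0313); u2,vf=P(d,-.012,.0313)
    c=int(round(u)); col=[int(hsv[r,c,1]) for r in range(int(vb)-12,int(vb)+7)]
    print(d,'u',round(u,1),'bottom',round(vb,1),'top',round(vt,1),'start',int(vb)-12,col)
print('end',P(-.101,0,.025))
E
```

```text
t 17.9 pos [ 0.8772 -0.0054  0.1711] yaw 0.117 q [-0.02  0.85  0.96  0.    1.33  1.43] F [-1.2  0.  -0.7] op 0.0214 gf 88.3 
 shift [-0.455  0.006  0.205] turn 0.0002
0.015 u 188.9 bottom 191.8 top 187.6 start 179 [20, 21, 21, 12, 13, 22, 27, 33, 42, 50, 54, 61, 58, 94, 140, 199, 220, 232, 224]
0 u 194.9 bottom 189.6 top 185.5 start 177 [73, 75, 26, 102, 38, 58, 70, 36, 43, 57, 33, 49, 43, 58, 99, 160, 213, 198, 222]
-0.02 u 202.9 bottom 186.8 top 182.6 start 174 [19, 4, 9, 31, 48, 54, 57, 55, 58, 64, 66, 70, 60, 100, 133, 188, 225, 207, 234]
-0.04 u 210.6 bottom 184.0 top 179.9 start 171 [11, 14, 7, 21, 49, 53, 59, 53, 56, 58, 65, 65, 62, 33, 12, 19, 28, 44, 61]
-0.06 u 218.2 bottom 181.3 top 177.2 start 169 [12, 38, 56, 61, 59, 56, 58, 59, 58, 65, 70, 68, 57, 25, 7, 16, 17, 15, 22]
-0.08 u 225.6 bottom 178.6 top 174.5 start 166 [13, 36, 54, 55, 56, 59, 57, 60, 61, 60, 67, 64, 63, 68, 67, 65, 60, 34, 11]
-0.09 u 229.3 bottom 177.3 top 173.2 start 165 [10, 36, 55, 49, 45, 48, 54, 57, 60, 60, 69, 61, 68, 61, 53, 48, 47, 54, 59]
-0.1 u 232.9 bottom 176.0 top 171.9 start 163 [13, 16, 41, 53, 48, 42, 44, 45, 52, 48, 54, 56, 58, 52, 54, 47, 43, 43, 43]
end (np.float64(230.7817586821206), np.float64(171.88468999825366))
```

```bash
python3 - <<'E'
from h import *
s=cv2.imread('pics/scene6.png');hsv=cv2.cvtColor(s,cv2.COLOR_BGR2HSV).astype(float);p=env.get_obs()["eef_pos"]
ex=np.array([np.cos(.116),np.sin(.116)]);ey=np.array([-ex[1],ex[0]])
P=lambda d,w,z:proj('scene',[*(p[:2]+d*ex+w*ey),p[2]+z])
ds=np.linspace(.02,-.1,61); L=np.array([P(d,-.012,.0313) for d in ds]);B=np.array([P(d,.012,.0193) for d in ds])
for u in range(198,240,2):
    vt=np.interp(u,L[:,0],L[:,1]); vb=np.interp(u,B[:,0],B[:,1]); d=np.interp(u,L[:,0],ds)
    sub=lambda r:hsv[r,u,1] if 10<hsv[r,u,0]<38 else 0
    r=int(vt)-6
    while r<vt+8 and not(sub(r)<=32<sub(r+1)): r+=1
    e=r+(32-sub(r))/(sub(r+1)-sub(r)+1e-6)
    r=int(vb)-3
    while r<vb+6 and not(sub(r)>32>=sub(r+1)): r+=1
    f=r+(sub(r)-32)/(sub(r)-sub(r+1)+1e-6)
    print(u,'d',round(d,3),'top meas-pred',round(e-vt,2),'bottom',round(f-vb,2),'d',round(np.interp(u,B[:,0],ds),3))
E
```

```text
198 d -0.02 top meas-pred -0.48 bottom -31999993.52 d -0.008
200 d -0.025 top meas-pred -0.64 bottom -0.46 d -0.013
202 d -0.031 top meas-pred 0.11 bottom -0.6 d -0.018
204 d -0.036 top meas-pred 0.3 bottom 0.21 d -0.023
206 d -0.041 top meas-pred 0.43 bottom -0.18 d -0.028
208 d -0.046 top meas-pred 0.69 bottom -0.42 d -0.033
210 d -0.052 top meas-pred 0.62 bottom 0.05 d -0.038
212 d -0.057 top meas-pred 0.54 bottom 0.39 d -0.044
214 d -0.062 top meas-pred 0.72 bottom 0.37 d -0.049
216 d -0.067 top meas-pred -0.93 bottom 0.39 d -0.054
218 d -0.073 top meas-pred -1.49 bottom 0.46 d -0.059
220 d -0.078 top meas-pred -1.72 bottom 0.48 d -0.065
222 d -0.084 top meas-pred -1.57 bottom 0.33 d -0.07
224 d -0.089 top meas-pred -1.65 bottom 2.0 d -0.076
226 d -0.095 top meas-pred -1.73 bottom 4.64 d -0.081
228 d -0.1 top meas-pred -1.53 bottom 7.34 d -0.086
230 d -0.1 top meas-pred -2.33 bottom 3.99 d -0.092
232 d -0.1 top meas-pred -2.96 bottom 3.91 d -0.097
234 d -0.1 top meas-pred -3.71 bottom -4.95 d -0.1
236 d -0.1 top meas-pred -4.25 bottom 4.16 d -0.1
238 d -0.1 top meas-pred -5.08 bottom 1.88 d -0.1
```

Call:
send_rows([
  [20,[0.05,0,0],0],
  [20,[0.1,0,0],0],
  [20,[0.16,0,0],0],
  [20,[0.16,0,0],0],
  [20,[0.16,0,0],0],
])

```text
time: 18.45
eef_pos: [0.917, -0.0019, 0.1714]
tool_rot: [0.998, 0.058, -0.0, -0.0]
force: [-0.0, -0.2, -0.0]
opening: 0.0216
gripper_force: 88.3
```

```bash
cat > lev.py <<'E'
from h import *
o=env.get_obs();p=np.mean([o["eef_pos"]],0)
s=np.mean([env.camera('scene').astype(float) for _ in range(5)],0).astype(np.float32); np.save('s.npy',s)
go([.7642,-.0201,.12],.116)
hsv=cv2.cvtColor(s/255,cv2.COLOR_BGR2HSV); hue=hsv[...,0]; sat=hsv[...,1]*255
ok=(hue>20)&(hue<76)
yaw=.116
ex=np.array([np.cos(yaw),np.sin(yaw)]);ey=np.array([-ex[1],ex[0]])
P=lambda d,w,z:proj('scene',[*(p[:2]+d*ex+w*ey),p[2]+z])
ds=np.linspace(.02,-.1,61); L=np.array([P(d,-.012,.0313) for d in ds]);B=np.array([P(d,.012,.0193) for d in ds])
for u in range(int(B[0,0])+4,int(B[-1,0])+1,2):
    vt=np.interp(u,L[:,0],L[:,1]); vb=np.interp(u,B[:,0],B[:,1])
    f=lambda r:sat[r,u]*ok[r,u]
    up=[r+(32-f(r))/(f(r+1)-f(r)) for r in range(int(vt)-6,int(vt)+7) if f(r)<=32<f(r+1)]
    dn=[r+(f(r)-32)/(f(r)-f(r+1)) for r in range(int(vb)-6,int(vb)+7) if f(r)>32>=f(r+1)]
    print(u,'d',round(np.interp(u,L[:,0],ds),3),'top',np.round(np.array(up)-vt,2),'d',round(np.interp(u,B[:,0],ds),3),'bot',np.round(np.array(dn)-vb,2))
a,b=P(-.05,0,.025),P(-.05,0,.035); print('px/10mm z',b[1]-a[1],'px/10mm lateral',P(-.05,.01,.025)[1]-a[1])
E
python3 lev.py
```

```text
t 18.7 pos [ 0.9174 -0.002   0.172 ] yaw 0.116 q [-0.02  0.93  0.8  -0.    1.41  1.44] F [ 0.3  0.2 -0.3] op 0.0215 gf 88.3 
 shift [-0.617  0.001  0.208] turn 0.0
173 d 0.001 top [] d 0.013 bot [-0.5]
175 d -0.004 top [] d 0.008 bot []
177 d -0.009 top [] d 0.003 bot []
179 d -0.013 top [] d -0.002 bot []
181 d -0.018 top [-0.21] d -0.006 bot [-6.37]
183 d -0.023 top [-0.52] d -0.011 bot [-1.54]
185 d -0.028 top [0.12] d -0.016 bot [-0.52]
187 d -0.033 top [0.31] d -0.021 bot [-0.76]
189 d -0.038 top [0.37] d -0.026 bot [-0.]
191 d -0.043 top [0.38] d -0.031 bot [-0.32]
193 d -0.048 top [0.45] d -0.036 bot [-0.61]
195 d -0.053 top [0.46] d -0.041 bot [0.14]
197 d -0.058 top [0.36] d -0.046 bot [-0.19]
199 d -0.063 top [0.46] d -0.051 bot [-0.44]
201 d -0.069 top [0.49] d -0.056 bot [-0.74]
203 d -0.074 top [0.43] d -0.061 bot [0.03]
205 d -0.079 top [0.45] d -0.066 bot [-0.3]
207 d -0.084 top [0.48] d -0.071 bot [-0.6]
209 d -0.089 top [0.49] d -0.076 bot [-0.01]
211 d -0.095 top [0.72] d -0.082 bot [0.04]
213 d -0.1 top [2.05] d -0.087 bot [0.14]
215 d -0.1 top [3.88] d -0.092 bot [0.25]
217 d -0.1 top [-2.6] d -0.097 bot []
px/10mm z -3.4685565377858723 px/10mm lateral 1.8459929336551681
```

The bar is level to within about 0.01 rad and its height matches the prediction, so I return to the start point and lower to insertion height.

Call:
send_rows([
  [20,[-0.13,0,0],0],
  [20,[-0.26,0,0],0],
  [20,[-0.4,0,0],0],
  [20,[-0.53,0,0],0],
  [20,[-0.617,0,0],0],
])

```text
time: 19.2
eef_pos: [0.7622, -0.0202, 0.172]
tool_rot: [0.998, 0.058, -0.0, -0.0]
force: [0.2, 0.5, -0.5]
opening: 0.0213
gripper_force: 88.4
```

Call:
send_rows([
  [20,[0,0,0.1],0],
  [20,[0,0,0.2],0],
  [20,[0,0,0.3],0],
  [20,[0,0,0.36],0],
  [20,[0,0,0.38],0],
])

```text
time: 19.7
eef_pos: [0.7634, -0.0198, 0.0746]
tool_rot: [0.998, 0.058, -0.001, -0.0]
force: [-0.2, 0.3, -1.0]
opening: 0.0215
gripper_force: 88.4
```

Call:
send_rows([
  [20,[0,0,0],0],
  [20,[0,0,0],0],
  [20,[0,0,0],0],
])

```text
time: 20.0
eef_pos: [0.7657, -0.0198, 0.0781]
tool_rot: [0.998, 0.058, 0.001, 0.0]
force: [-0.2, 0.6, -0.9]
opening: 0.0216
gripper_force: 88.4
```

```bash
python3 - <<'E'
from h import *
go([.6718,-.0309,.0764],.116)
for _ in range(4): env.camera('scene'); print(np.round(env.get_obs()["eef_pos"],4))
E
```

```text
t 20.0 pos [ 0.7657 -0.0198  0.0781] yaw 0.116 q [-0.04  0.77  1.35  0.    1.02  1.41] F [-0.2  0.6 -0.9] op 0.0216 gf 88.4 
 shift [-0.378  0.     0.006] turn 0.0
[ 0.7656 -0.0199  0.078 ]
[ 0.7654 -0.0199  0.0778]
[ 0.7652 -0.0198  0.0776]
[ 0.7651 -0.0198  0.0773]
```

Call:
send_rows([
  [20,[-0.01,0,0.002],0],
  [20,[-0.02,0,0.002],0],
  [20,[-0.03,0,0.002],0],
  [20,[-0.04,0,0.002],0],
  [20,[-0.04,0,0.002],0],
])

```text
time: 20.7
eef_pos: [0.7543, -0.021, 0.076]
tool_rot: [0.998, 0.058, -0.0, -0.0]
force: [0.3, 1.2, -1.0]
opening: 0.0214
gripper_force: 88.4
```

Call:
send_rows([
  [20,[0,0,0],0],
  [20,[0,0,0],0],
  [20,[0,0,0],0],
])

```text
time: 21.0
eef_pos: [0.7549, -0.021, 0.076]
tool_rot: [0.998, 0.058, 0.0, 0.0]
force: [-0.2, -0.7, -0.8]
opening: 0.0217
gripper_force: 88.4
```

```bash
python3 -c "
from h import *
go([.6718,-.0309,.0764],.116)"
```

```text
t 21.0 pos [ 0.7549 -0.021   0.076 ] yaw 0.116 q [-0.04  0.76  1.38  0.    1.01  1.41] F [-0.2 -0.7 -0.8] op 0.0217 gf 88.4 
 shift [-0.335  0.001 -0.001] turn 0.0
```

Call:
send_rows([
  [20,[-0.02,0,-0.003],0],
  [20,[-0.04,0,-0.003],0],
  [20,[-0.06,0,-0.003],0],
  [20,[-0.08,0,-0.003],0],
  [20,[-0.1,0,-0.003],0],
])

```text
time: 21.5
eef_pos: [0.7294, -0.024, 0.0769]
tool_rot: [0.998, 0.058, -0.0, -0.0]
force: [-0.2, 0.0, -0.7]
opening: 0.0213
gripper_force: 88.4
```

Call:
send_rows([
  [20,[-0.02,0,0],0],
  [20,[-0.04,0,0],0],
  [20,[-0.06,0,0],0],
])

```text
time: 21.8
eef_pos: [0.7146, -0.0257, 0.0768]
tool_rot: [0.998, 0.058, 0.0, -0.0]
force: [0.4, -0.4, -0.1]
opening: 0.0217
gripper_force: 88.4
```

```bash
python3 -c "
from h import *
go([.6718,-.0309,.0764],.116)"
```

```text
t 21.8 pos [ 0.7146 -0.0257  0.0768] yaw 0.116 q [-0.05  0.7   1.48  0.    0.95  1.4 ] F [ 0.4 -0.4 -0.1] op 0.0217 gf 88.4 
 shift [-0.173  0.001  0.002] turn 0.0
```

The tip is over the prop with no contact force, so I continue.

Call:
send_rows([
  [20,[-0.02,0,0.001],0],
  [20,[-0.04,0,0.001],0],
  [20,[-0.06,0,0.001],0],
  [20,[-0.08,0,0.001],0],
  [20,[-0.1,0,0.001],0],
])

```text
time: 22.3
eef_pos: [0.6898, -0.0286, 0.0766]
tool_rot: [0.998, 0.058, 0.0, 0.0]
force: [0.2, -0.3, -0.0]
opening: 0.0214
gripper_force: 88.4
```

Call:
send_rows([
  [20,[-0.02,0,0],0],
  [20,[-0.04,0,0],0],
  [20,[-0.06,0,0],0],
  [20,[-0.07,0,0],0],
  [20,[-0.07,0,0],0],
])

```text
time: 22.8
eef_pos: [0.6724, -0.0306, 0.0765]
tool_rot: [0.998, 0.058, -0.0, -0.0]
force: [-0.4, -0.3, -0.6]
opening: 0.0211
gripper_force: 88.4
```

```bash
python3 - <<'E'
from h import *
go([.6718,-.0309,.0764],.116)
# check bar / prop / shelf edge in scene along columns
s=np.mean([env.camera('scene').astype(float) for _ in range(4)],0); np.save('s2.npy',s); g=s.mean(2)
ref=cv2.imread('pics/scene4.png').astype(float).mean(2)
q=np.array([.6271,-.0361]); ex=np.array([.993,.116])
for d in(0.03,.04,.045,.05,.055): # outer end of bar: expected at prop+~62
    pt=[*(q+d*ex),.1077]; u,v=proj('scene',pt); print(d,round(u,1),round(v,1),[round(float(x)) for x in g[int(v)-5:int(v)+9,int(round(u))]])
for z in (0,.02,.04,.0495): 
    r=q+.019*np.array([.41,.91]); u,v=proj('scene',[*r,.045+z]); v=int(round(v));u=int(round(u)); print('prop z',z,u,v,np.round(g[v,u-9:u+10]),'\n   was',np.round(ref[v,u-9:u+10]))
E
```

```text
t 22.8 pos [ 0.6724 -0.0306  0.0765] yaw 0.116 q [-0.06  0.65  1.59  0.    0.9   1.39] F [-0.4 -0.3 -0.6] op 0.0211 gf 88.4 
 shift [-0.003  0.001  0.001] turn 0.0
0.03 273.7 184.7 [22, 18, 16, 22, 26, 33, 34, 36, 35, 31, 28, 31, 54, 91]
0.04 270.7 185.9 [24, 22, 22, 24, 26, 30, 30, 31, 33, 36, 34, 40, 63, 97]
0.045 269.2 186.5 [22, 27, 45, 65, 75, 81, 83, 87, 90, 91, 94, 97, 107, 124]
0.05 267.6 187.1 [33, 55, 70, 81, 93, 97, 96, 98, 102, 104, 107, 112, 123, 132]
0.055 266.1 187.7 [22, 30, 39, 66, 95, 112, 116, 116, 117, 119, 116, 118, 125, 131]
prop z 0 284 203 [136. 134. 136. 135. 135. 134. 134. 133. 137. 136. 134. 132. 132. 129.
 134. 135. 134. 137. 137.] 
   was [134. 133. 131. 135. 129. 130. 129. 127. 130. 128. 132. 128. 128. 127.
 126. 131. 130. 134. 129.]
prop z 0.02 284 197 [136. 135. 132. 125. 125. 127. 130. 131. 130. 128. 125. 120. 114. 109.
  98.  94.  99. 109. 115.] 
   was [129. 134. 129. 123. 120. 123. 124. 128. 126. 124. 117. 115. 108. 104.
  94.  91.  96. 106. 112.]
prop z 0.04 283 191 [ 54.  82. 105. 112. 102.  99. 103. 112. 125. 130. 132. 127. 122. 116.
 108.  99.  96. 102. 108.] 
   was [129. 132. 128. 123. 117. 116. 125. 129. 131. 126. 129. 125. 117. 112.
 107.  93.  93. 103. 108.]
prop z 0.0495 283 189 [ 28.  53.  81.  98. 100. 101. 105. 113. 121. 127. 124. 123. 118. 114.
 109. 101.  98. 104. 110.] 
   was [130. 133. 131. 128. 118. 123. 121. 128. 125. 127. 120. 116. 114. 108.
 108.  97.  91.  99. 106.]
```

The prop hasn't shifted and there is no force. I lower onto the prop and release.

Call:
send_rows([
  [20,[0,0,0.002],0],
  [20,[0,0,0.004],0],
  [20,[0,0,0.006],0],
  [20,[0,0,0.006],0],
  [20,[0,0,0.006],0],
], squeeze=25)

```text
time: 23.5
eef_pos: [0.6729, -0.0305, 0.0752]
tool_rot: [0.998, 0.058, 0.0, -0.0]
force: [-0.1, 1.0, 1.5]
opening: 0.0216
gripper_force: 88.5
```

Call:
send_rows([
  [45,[0,0,0],0],
  [45,[0,0,0],0],
  [45,[0,0,0],0],
  [45,[0,0,0],0],
  [45,[0,0,0],0],
])

```text
time: 24.0
eef_pos: [0.6728, -0.0306, 0.075]
tool_rot: [0.998, 0.058, -0.0, -0.0]
force: [-0.1, 0.0, -0.5]
opening: 0.0381
gripper_force: 0.0
```

Call:
send_rows([
  [45,[0,0,0],0],
  [45,[0.02,0,-0.1],0],
  [45,[0.06,0,-0.25],0],
  [45,[0.06,0,-0.4],0],
  [45,[0.06,0,-0.5],0],
])

```text
time: 24.5
eef_pos: [0.6889, -0.0288, 0.203]
tool_rot: [0.998, 0.058, 0.002, 0.0]
force: [-0.5, 0.6, -0.1]
opening: 0.0385
gripper_force: 0.0
```

Call:
send_rows([
  [0,[0,-0.2,-0.1],0],
  [0,[0.1,-0.4,-0.1],0],
  [0,[0.2,-0.6,-0.1],0],
  [0,[0.2,-0.8,-0.1],0],
  [0,[0.2,-0.8,-0.1],0],
])

```text
time: 25.0
eef_pos: [0.7139, 0.1806, 0.2249]
tool_rot: [0.998, 0.06, 0.0, -0.001]
force: [-0.1, -0.7, 0.1]
opening: 0.0
gripper_force: 0.0
```

```bash
python3 - <<'E'
from h import *
go([.6271,-.0361,.2],.116)
s=np.mean([env.camera('scene').astype(float) for _ in range(4)],0).astype(np.float32);cv2.imwrite('pics/scene8.png',s)
t=np.mean([env.camera('top').astype(float) for _ in range(4)],0).astype(np.float32);cv2.imwrite('pics/top8.png',t)
q=np.array([.6271,-.0361]);ex=np.array([.993,.116]);ey=np.array([-.116,.993])
t0=cv2.imread('pics/top4.png').astype(np.float32)
# top: bar sticking out beyond far edge: brightness difference
for d in np.arange(.01,.085,.005):
    row=[]
    for w in np.arange(-.03,.031,.005):
        u,v=proj('top',[*(q+d*ex+w*ey),.1065]); row.append(int(cv2.getRectSubPix(t,(1,1),(float(u),float(v))).mean()-cv2.getRectSubPix(t0,(1,1),(float(u),float(v))).mean()))
    print(round(d,3),row)
s0=cv2.imread('pics/scene4.png').astype(np.float32)
D=np.abs(s-s0).sum(2)[170:205,250:305]
m=(D>40).astype(np.uint8)
for c in cv2.findContours(m,cv2.RETR_EXTERNAL,cv2.CHAIN_APPROX_NONE)[0]:
    if cv2.contourArea(c)>8: print(cv2.contourArea(c),cv2.boundingRect(c))
for d in(.015,.065): print(d,[np.round(proj('scene',[*(q+d*ex+w*ey),z]),1).tolist() for w,z in((-.012,.1065),(.012,.1065),(.012,.0945))])
E
```

```text
t 25.0 pos [0.7139 0.1806 0.2249] yaw 0.12 q [0.23 0.58 1.34 0.   1.22 1.68] F [-0.1 -0.7  0.1] op 0.0 gf 0.0 
 shift [-0.448  0.819  0.098] turn 0.0006
0.01 [5, 4, 8, 7, 4, 4, 5, 8, 5, 4, 2, -3, -6]
0.015 [8, 5, 8, 4, 6, 5, 6, 7, 5, 5, 0, -4, -3]
0.02 [5, 5, 6, 3, 5, 5, 4, 6, 6, 3, 0, -4, -4]
0.025 [0, 2, 2, -2, -3, -2, 0, 1, 3, 0, -4, -4, -4]
0.03 [-1, -1, -3, 0, 7, 7, 9, 13, 9, -2, -5, -3, -2]
0.035 [-1, -3, -5, 11, 32, 37, 35, 36, 18, -4, -6, -2, -2]
0.04 [-4, -7, -5, 14, 36, 40, 39, 41, 17, -3, -5, -3, -5]
0.045 [-4, -2, -3, 13, 34, 39, 39, 35, 12, -3, -1, -3, -5]
0.05 [0, -6, -4, 9, 30, 32, 30, 28, 11, -1, -4, -4, -2]
0.055 [8, -1, -3, 3, 11, 13, 15, 15, 0, -3, -2, -4, -14]
0.06 [6, 0, -5, -13, -19, -18, -14, -16, -17, -6, -4, -11, -36]
0.065 [4, 0, -6, -11, -22, -23, -21, -23, -17, -6, -6, -16, -42]
0.07 [2, -4, -7, -5, -10, -8, -8, -8, -6, -5, -10, -16, -28]
0.075 [-2, -4, -4, -4, -3, -5, -4, -3, -4, -3, -5, -6, -8]
0.08 [-4, -3, -2, -1, -4, -5, -3, 0, 0, 0, -1, -4, -2]
0.085 [0, -4, -3, -4, -4, -2, -1, -5, -6, -3, -5, -7, -9]
25.5 (0, 27, 7, 7)
30.0 (41, 22, 14, 8)
75.0 (11, 13, 16, 11)
9.5 (45, 4, 10, 6)
17.5 (18, 3, 12, 10)
240.0 (28, 0, 25, 19)
0.015 [[276.0, 181.4], [280.6, 185.1], [280.8, 188.6]]
0.065 [[260.8, 187.3], [265.2, 191.2], [265.6, 194.8]][ WARN:0@5.886] global loadsave.cpp:1063 imwrite_ Unsupported depth image for selected encoder is fallbacked to CV_8U.
```

The bar lies on the prop, about 6 mm inward and 2 mm sideways of centre, well within tolerance. The fingers are shut, and I go over the corner to press.

Call:
send_rows([
  [0,[-0.1,0.18,0],0],
  [0,[-0.2,0.36,0],0],
  [0,[-0.3,0.54,0],0],
  [0,[-0.4,0.72,0],0],
  [0,[-0.45,0.82,0.05],0],
])

```text
time: 25.9
eef_pos: [0.6256, -0.0449, 0.2144]
tool_rot: [0.998, 0.057, 0.002, 0.001]
force: [0.3, 1.1, 0.7]
opening: -0.0002
gripper_force: 0.0
```

Call:
send_rows([
  [0,[0,0,0.1],0],
  [0,[0,0,0.18],0],
  [0,[0,0,0.24],0],
  [0,[0,0,0.28],0],
  [0,[0,0,0.28],0],
])

```text
time: 26.4
eef_pos: [0.6255, -0.0412, 0.1412]
tool_rot: [0.998, 0.058, -0.001, -0.0]
force: [-0.0, -0.7, -0.5]
opening: -0.0005
gripper_force: 0.0
```

```bash
python3 -c "
from h import *
go([.6271,-.0361,.12],.116)"
```

```text
t 26.4 pos [ 0.6255 -0.0412  0.1412] yaw 0.116 q [-0.08  0.51  1.67 -0.    0.96  1.37] F [-0.  -0.7 -0.5] op -0.0005 gf 0.0 
 shift [ 0.009 -0.019  0.085] turn 0.0
```

Call:
send_rows([
  [0,[0.01,-0.019,0.03],0],
  [0,[0.01,-0.019,0.06],0],
  [0,[0.01,-0.019,0.085],0],
  [0,[0.01,-0.019,0.085],0],
])

```text
time: 26.8
eef_pos: [0.6276, -0.0357, 0.1203]
tool_rot: [0.998, 0.058, -0.001, -0.0]
force: [0.3, 0.4, 0.2]
opening: -0.0001
gripper_force: 0.0
```

Call:
send_rows([
  [0,[0,0,0.01],0],
  [0,[0,0,0.02],0],
  [0,[0,0,0.02],0],
])

```text
time: 27.1
eef_pos: [0.628, -0.0361, 0.1161]
tool_rot: [0.998, 0.058, -0.0, -0.0]
force: [0.7, 0.6, -0.1]
opening: -0.0003
gripper_force: 0.0
```

Call:
send_rows([
  [0,[0,0,0.008],0],
  [0,[0,0,0.016],0],
  [0,[0,0,0.016],0],
])

```text
time: 27.4
eef_pos: [0.628, -0.0361, 0.112]
tool_rot: [0.998, 0.058, -0.0, -0.0]
force: [0.2, 0.5, -0.2]
opening: -0.0
gripper_force: 0.0
```

Call:
send_rows([
  [0,[0,0,0.006],0],
  [0,[0,0,0.012],0],
  [0,[0,0,0.012],0],
])

```text
time: 27.7
eef_pos: [0.628, -0.036, 0.1091]
tool_rot: [0.998, 0.058, -0.0, -0.0]
force: [0.1, 0.4, 0.3]
opening: 0.0
gripper_force: 0.0
```

Call:
send_rows([
  [0,[0,0,0.006],0],
  [0,[0,0,0.012],0],
  [0,[0,0,0.012],0],
])

```text
time: 28.0
eef_pos: [0.628, -0.036, 0.106]
tool_rot: [0.998, 0.058, -0.0, -0.0]
force: [1.6, -0.2, 0.2]
opening: 0.0001
gripper_force: 0.0
```

Call:
send_rows([
  [0,[0,0,0.006],0],
  [0,[0,0,0.008],0],
  [0,[0,0,0.008],0],
])

```text
time: 28.3
eef_pos: [0.6281, -0.036, 0.1042]
tool_rot: [0.998, 0.058, -0.0, -0.0]
force: [0.5, -1.1, -0.5]
opening: 0.0001
gripper_force: 0.0
```

Call:
send_rows([
  [0,[0,0,0.006],0],
  [0,[0,0,0.008],0],
  [0,[0,0,0.008],0],
])

```text
time: 28.6
eef_pos: [0.6281, -0.036, 0.1022]
tool_rot: [0.998, 0.058, -0.0, -0.0]
force: [0.4, 0.2, 0.6]
opening: -0.0003
gripper_force: 0.0
```

Call:
send_rows([
  [0,[0,0,0.006],0],
  [0,[0,0,0.008],0],
  [0,[0,0,0.008],0],
])

```text
time: 28.9
eef_pos: [0.6281, -0.036, 0.1001]
tool_rot: [0.998, 0.058, -0.0, -0.0]
force: [0.2, 0.0, -0.6]
opening: -0.0001
gripper_force: 0.0
```

Call:
send_rows([
  [0,[0,0,0.004],0],
  [0,[0,0,0.006],0],
  [0,[0,0,0.006],0],
])

```text
time: 29.2
eef_pos: [0.6284, -0.036, 0.0992]
tool_rot: [0.998, 0.058, 0.0, -0.0]
force: [-1.3, 0.7, 4.3]
opening: -0.0004
gripper_force: 2.3
```

Contact is made, so I press on in small steps.

Call:
send_rows([
  [0,[0,0,0.003],0],
  [0,[0,0,0.006],0],
  [0,[0,0,0.006],0],
])

```text
time: 29.5
eef_pos: [0.6287, -0.0359, 0.0979]
tool_rot: [0.998, 0.058, 0.001, -0.0]
force: [-1.0, 1.8, 5.6]
opening: 0.0002
gripper_force: 3.0
```

Call:
send_rows([
  [0,[0,0,0.003],0],
  [0,[0,0,0.006],0],
  [0,[0,0,0.006],0],
])

```text
time: 29.8
eef_pos: [0.6292, -0.0358, 0.0972]
tool_rot: [0.998, 0.058, 0.001, -0.0]
force: [-2.4, 1.6, 10.9]
opening: 0.0001
gripper_force: 5.4
```

Call:
send_rows([
  [0,[0,0,0.003],0],
  [0,[0,0,0.006],0],
  [0,[0,0,0.006],0],
])

```text
time: 30.1
eef_pos: [0.6296, -0.0357, 0.097]
tool_rot: [0.998, 0.058, 0.002, -0.0]
force: [-4.8, 1.6, 20.6]
opening: -0.0004
gripper_force: 10.1
```

Call:
send_rows([
  [0,[0,0,0.002],0],
  [0,[0,0,0.003],0],
  [0,[0,0,0.003],0],
])

```text
time: 30.4
eef_pos: [0.6298, -0.0357, 0.097]
tool_rot: [0.998, 0.058, 0.002, -0.0]
force: [-6.1, 2.1, 25.4]
opening: 0.0001
gripper_force: 12.5
```

Call:
send_rows([
  [0,[0,0,0],0],
  [0,[0,0,0],0],
  [0,[0,0,0],0],
  [0,[0,0,0],0],
  [0,[0,0,0],0],
])

```text
time: 30.9
eef_pos: [0.6298, -0.0357, 0.097]
tool_rot: [0.998, 0.058, 0.002, -0.0]
force: [-6.2, 2.0, 26.2]
opening: 0.0001
gripper_force: 12.5
```

The corner came down 2.5 mm and then stopped hard, so it sits flush on the spacer with a steady 26 N. I hand the job in now.

```bash
python3 -c "
from cell import env
print(env.close_job())"
```

```text
the job is handed in; nothing more can be done
None
```

The job is handed in, but no verdict came back: the spacer lies released on the far-left short prop, that shelf corner is held pressed on it at about 26 N, and the lid is flat on the bench 224 mm from the tub's centre; the lid's tip-up was judged from one picture only.

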